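# Load the filter plate and pinch its carrier out of the dock

### The arm

A 6-joint arm with a two-finger parallel gripper is mounted at the origin on the work surface; the furniture and walls round the work are solid. World frame = base frame: x ahead of the robot, y to its left, z up, the work surface at z = 0. Lengths are in m, angles in degrees, forces in N, time in s.
With the tool pointing down it reaches from about 0.375 to 0.9 m from the base axis. Payload 3.1 kg.
Tool frame: the origin (TCP) lies where the fingers leave the gripper's body, on its centre line; the fingertips stand 70 mm ahead of it and the grasp point (between the pads) lies 51 mm ahead of it; z points along the fingers, y is the line along which they close (so a half turn about z gives the same grasp; the last joint's range is limited). The gripper opens to 87 mm and grips with 3 to 60 N. Pads are 19 mm wide; open, the fingers measure 117 mm over their backs; the gripper's body (75 mm by 190 mm) begins 51 mm behind the grasp point.
Start: joints at [53.772, 30.224, 82.088, -0, 67.689, -10.227], TCP at [0.274, 0.562, 0.292] pointing down, gripper open.
Joint ranges: [-176.69, 176.69], [-43.24, 126.21], [12.49, 139.97], [-82, 262], [0, 151.66], [-163.58, 163.58]. Speed limits (degrees/s): [159.86, 159.86, 180, 180, 180, 180].

### API

Orientations are given as a 3x3 rotation matrix whose columns are the frame's x, y, z axes.
In Python, from rig import readout, capture, calibration, bot, look_for gives the robot as it stands. The module is installed in compiled form; this text tells all that it offers.
- The arm moves only by the shell command python3 -m pendant 'ROWS'. ROWS is JSON, a list of rows, each a list of 7 numbers: the shift along the tool's x, y, z normalised to -1 to 1, where 1 is 200 mm, then the turn, a rotation vector about the tool's x, y, z normalised to -1 to 1, where 1 is 180 degrees, then the closure, from -1 (fully open) to 1 (shut). In form: [[dx, dy, dz, ax, ay, az, grip], ...]. A call has 1 to 8 rows; each row is the pose to reach, as a shift and turn from the pose commanded when the call began, along the tool's axes at that moment, turning the shorter way round; what a row does not reach only later rows make up. A row lasts 1/10 s, in which the tool goes at most 50 mm and 8.59 degrees, less where a joint would pass 70% of its speed; a pose out of reach is approached as far as the arm can. A call with a number of a shift or a turn outside -1 to 1 is refused whole. A call with a gripper value outside its range is refused whole. The fingers move at their own pace and stop on an object; the grip force is fixed at half the most. Time passes only in rows, so rows that repeat a pose let the fingers close. It gives the time, the measured TCP pose, the force, the opening and the grip force at its end, in the units of the state.
- readout.read_state(): the state, without advancing time (a new reading comes with each control period).
- capture(name): name is "scene" or "top" or "wrist"; returns (picture, depth): 420x560x3 uint8, red, green, blue; 420x560 float32, m along the optical axis (not along the pixel's ray), 0 where there is no reading.
- calibration(name): a dict with "mtx" (3x3 intrinsics, pixels), "T" (4x4, takes a point from camera to world coordinates); the wrist camera has in their place "mount" (4x4, takes a point from camera to tool coordinates, whose origin is the TCP and whose axes are the flange's). Camera axes: x right, y down, z forward; pixel columns grow to the right and rows downward; lengths in m; the calibration is good to about 2 mm. The wrist camera is an equidistant fisheye: a pixel r from the principal point sees the ray r / f radians off the axis. A picture is of the moment at which its call begins: read the wrist's pose just before it. calibration takes no time and is no camera call.
- bot.hand_in(): hands the job in; it is judged then, once.
Trained networks look in the newest picture that a camera, given by its name, has taken for a name from the list of things; names that differ only in an ending like _2 or _b are one class to them, and where a whole thing is asked for, a point or a joint stands for the part that bears it (a point fixed in the world has none). Each returns a list of dicts, best first, with "conf" (0 to 1); they miss things now and then, are a little off and sometimes report something else, mostly with a low value. They report only what shows in the picture. A call takes as long as a camera call. They do not tell look-alikes from the thing itself.
- look_for(thing, camera): "extent" ([left, top, right, bottom] in pixels, round what is visible of it).
The state is a dict: "time_s": time; "joint_positions": joint angles; "qvel": joint speeds; "tau": joint torques, N m; "position": TCP position; "tcp_rot": TCP orientation; "force": force on the tool from outside, world axes, zero at the start; "moment": the same for the moment, N m; "opening": opening from 0.0 (shut) to 1.0 (fully open); "grasp_force": force on a finger pad.
Only numpy, scipy, OpenCV 4.12 (cv2) and the standard library are available. Lean on these libraries where they do the work, as an engineer would, in place of code of your own. Each camera call takes 0.05 s, during which the arm holds its last target. There are 200 camera calls.

### The job

Take the polished green glass plate out of the wooden stand, holding it by its two upright side edges only so that no finger touches its faces, and lower it fully down into the slot of the grey carrier in the dock before letting go. Then pinch the carrier's two orange side catches together with the fingers, lift the loaded carrier straight up until its underside is about 10 cm above the dock's floor, and finish while still holding it there, level, by the pinched catches. Leave the paint cup, glue bottle and carton where they are.

Things in the scene. Friction and masses are not known exactly. Their poses are not given: they have to be found in the camera images.
- plate_centre (a point): Centre of the loose upright green glass plate: 64 mm wide (x), 6 thick (y), 70 tall (z), 0.06 kg. No finger may touch the clear glass inside its 4 mm darker rim. Grip its two side edges, closing along x, in the upper half (fingertips 25 mm or more above its lower edge, to clear carrier and dock); both edges overhang the stand's blocks and the carrier's slot walls.
- stand_slot (a point): Centre of the slot floor of the fixed wooden stand, 6 mm above the bench; the plate's lower edge rests on it. Base 70 x 64 mm (x, y), 6 mm thick; the slot runs along x, 36 mm long, 9 mm wide, between blocks 24 mm high.
- carrier_slot (a point): Centre of the slot floor of the loose grey carrier (0.18 kg), 10 mm above its underside; axes as carrier_grip. Slot along x, 40 mm long, 9 mm wide in y, open at the top and both x ends; the mouth, 59 mm above the floor, flares to about 20 mm. A seated plate's centre is 35 mm above here. End lips 5 mm high, 69 mm apart in x, keep the plate in: lower it within 2.5 mm of the middle along x.
- carrier_grip (a point): Midway between the carrier's two orange catch pads, 48 mm above its underside (56 mm above the bench when docked). z up, y from right to left catch. Ribbed pads, 30 mm wide in x, 28 mm tall, centred at this height, outer faces at y = +-21.5 mm (31 mm across when pressed home). Close the fingers on them along y; free beside them to 30 mm below this point. The seated plate's top is 32 mm above it.
- dock_seat (a point): Centre of the floor of the fixed dock, where the carrier's underside rests, 8 mm above the bench; axes as the docked carrier. Grey base 104 x 80 mm (x, y); aluminium ledges along the +-y sides, tops 18 mm above this point, hold the catch hooks; low rails leave about 1.2 mm play. With both catches pressed the carrier lifts straight up, else it is locked.
- catch_left (a joint): How far the left (+y) catch is pressed in, in m: 0 out (locked), 0.006 fully in. A spring holds it out with 2 N, 5 N when fully in. A hook on its foot sits under the dock's ledge and is free of it once pressed 4 mm or more.
- catch_right (a joint): The same for the right (-y) catch, pressed towards +y.
- blue_cup: Clear cup with blue paint, 57 mm across, 48 mm tall, loose; origin under its centre. Leave alone.
- glue: White and blue glue bottle with an orange nozzle, 43 mm across, 120 mm tall, loose, standing; origin under its centre. Leave alone.
- carton: Small blue and yellow carton, 90 x 55 x 30 mm, loose, lying; origin under its centre. Leave alone.
There are look-alikes about, which are no part of the job. Of the things that look like the part that bears plate_centre, the larger one is meant. Leave any pink look-alike of the part that bears dock_seat alone.

How it is judged (in metres and radians):
On the way, in this order (a step that is already met when the one before it is completed fails the run):
1. the plate is held in the fingers, its centre more than 90 mm above the bench (height (world z) of plate_centre above 0.09 m and contact force between plate and the fingers above 0.5 N), for 0.2 s.
2. still in the fingers, the plate is lowered in the carrier's slot to within 13 mm of the slot floor (x of plate_centre in the frame of carrier_grip between -0.006 and 0.006 m and y of plate_centre in the frame of carrier_grip between -0.004 and 0.004 m and angle between the z axis of plate_centre and the z axis of carrier_grip, either way round below 0.12 rad and angle between the y axis of plate_centre and the y axis of carrier_grip, either way round below 0.12 rad and z of plate_centre in the frame of carrier_grip below 0.01 m and contact force between plate and the fingers above 0.3 N and z of carrier_grip in the frame of dock_seat below 0.054 m and horizontal distance between carrier_grip and dock_seat below 0.006 m).
3. the plate stands fully down in the slot (within 4 mm) and is let go, the carrier still in its dock (x of plate_centre in the frame of carrier_grip between -0.006 and 0.006 m and y of plate_centre in the frame of carrier_grip between -0.004 and 0.004 m and angle between the z axis of plate_centre and the z axis of carrier_grip, either way round below 0.12 rad and angle between the y axis of plate_centre and the y axis of carrier_grip, either way round below 0.12 rad and z of plate_centre in the frame of carrier_grip between -0.006 and 0.001 m and contact force between plate and the fingers below 0.1 N and z of carrier_grip in the frame of dock_seat below 0.054 m and horizontal distance between carrier_grip and dock_seat below 0.006 m), for 0.2 s.
4. both catches are pinched in by the fingers (4 mm or more) while the carrier is still in its dock (value of joint each of catch_left, catch_right above 0.004 m and contact force between each of catch_left, catch_right and the fingers above 1 N and z of carrier_grip in the frame of dock_seat below 0.054 m and horizontal distance between carrier_grip and dock_seat below 0.006 m), for 0.05 s.
At the end, for the whole second after the job is handed in: Fingers press both catches in 4 mm or more (over 1 N each) and hold the carrier still, underside 60 to 160 mm above the dock floor, within 50 mm sideways of the dock's centre, within 0.2 rad of upright, clear of the dock; the plate is in its slot, within 4 mm of the floor, untouched by fingers (value of joint each of catch_left, catch_right above 0.004 m and contact force between each of catch_left, catch_right and the fingers above 1 N and x of plate_centre in the frame of carrier_grip between -0.006 and 0.006 m and y of plate_centre in the frame of carrier_grip between -0.004 and 0.004 m and angle between the z axis of plate_centre and the z axis of carrier_grip, either way round below 0.12 rad and angle between the y axis of plate_centre and the y axis of carrier_grip, either way round below 0.12 rad and z of plate_centre in the frame of carrier_grip between -0.006 and 0.001 m and z of carrier_grip in the frame of dock_seat between 0.108 and 0.208 m and horizontal distance between carrier_grip and dock_seat below 0.05 m and angle between carrier_grip's own z axis and vertical below 0.2 rad and contact force between carrier and dock below 0.1 N and contact force between plate and the fingers below 0.3 N and linear speed of carrier below 0.03 m/s); the arm keeps its last pose, push and grip.
It fails at once if a finger touches the clear glass of the plate (contact force between plate_c0 and the fingers above 0.3 N).
It fails at once if the cup of blue paint is moved by more than 15 mm (distance of blue_cup from where it was at the start of the episode above 0.015 m).
It fails at once if the glue bottle is moved by more than 15 mm (distance of glue from where it was at the start of the episode above 0.015 m).
It fails at once if the small carton is moved by more than 15 mm (distance of carton from where it was at the start of the episode above 0.015 m).
It also fails if it takes over 64 s, if anything falls off the work surface, if the arm or the gripper's body presses on something with over 40 N, if the wrist force passes 120 N, or if a joint passes its speed limit or range.

## Working session

There is one attempt and no reset: what is moved stays moved. The work goes in short steps, Python scripts to look and compute and a shell command to move; the robot and the scene stay as the last step left them, time stands still between calls to the robot, and variables do not carry over. Pictures are saved under pics/ and viewed, at most 10 in all, crops included, and the job is handed in when it is done.

```bash
mkdir -p pics; cat > h.py <<'E'
import numpy as np,cv2
from rig import readout,capture,calibration,bot,look_for
def save(n,p): cv2.imwrite('pics/'+n+'.png',cv2.cvtColor(p,cv2.COLOR_RGB2BGR))
def cloud(cam,d):
    c=calibration(cam);K=c['mtx'];v,u=np.mgrid[:420,:560]
    P=np.stack([(u-K[0,2])/K[0,0]*d,(v-K[1,2])/K[1,1]*d,d],-1)
    T=np.array(c['T']);return P@T[:3,:3].T+T[:3,3]
E
python3 - <<'E'
from h import *
for c in('scene','top'):
    p,d=capture(c);save(c+'0',p);W=cloud(c,d);np.save(c+'.npy',W)
    for t in['plate_centre','stand_slot','carrier_slot','carrier_grip','dock_seat','catch_left','catch_right','blue_cup','glue','carton']:
        for r in look_for(t,c)[:3]:
            l,tp,rr,b=[int(x) for x in r['extent']]
            q=W[(tp+b)//2,(l+rr)//2]
            print(c,t,round(r['conf'],2),[l,tp,rr,b],q.round(3))
s=readout.read_state();print(np.array(s['tcp_rot']).round(3),s['position'],s['time_s'])
E
```

```text
scene plate_centre 0.66 [321, 237, 342, 259] [ 0.452 -0.16   0.042]
scene carrier_slot 0.57 [258, 190, 281, 211] [0.436 0.135 0.062]
scene carrier_grip 0.79 [257, 187, 280, 213] [0.433 0.137 0.062]
scene dock_seat 0.92 [236, 178, 265, 193] [0.48  0.314 0.01 ]
scene dock_seat 0.74 [252, 201, 288, 219] [0.435 0.129 0.023]
scene catch_left 0.4 [256, 186, 283, 212] [0.438 0.137 0.064]
scene catch_right 0.54 [266, 196, 274, 206] [0.442 0.137 0.054]
scene catch_right 0.16 [259, 191, 279, 211] [0.438 0.138 0.055]
scene blue_cup 0.63 [302, 208, 317, 225] [0.526 0.029 0.015]
scene blue_cup 0.35 [367, 279, 405, 308] [ 0.458 -0.382  0.027]
scene glue 0.74 [212, 154, 221, 180] [0.406 0.426 0.061]
top plate_centre 0.52 [349, 193, 360, 223] [ 0.445 -0.154  0.078]
top plate_centre 0.44 [349, 234, 354, 253] [ 0.356 -0.158  0.045]
top stand_slot 0.79 [337, 194, 367, 224] [ 0.453 -0.155  0.029]
top carrier_slot 0.74 [231, 184, 250, 213] [0.436 0.149 0.077]
top carrier_grip 0.96 [229, 182, 247, 210] [0.453 0.161 0.028]
top dock_seat 0.94 [222, 178, 259, 218] [0.436 0.149 0.077]
top dock_seat 0.59 [169, 166, 198, 199] [0.48  0.323 0.009]
top catch_right 0.47 [246, 192, 246, 198] [0.45  0.136 0.064]
top blue_cup 0.55 [283, 170, 305, 192] [0.518 0.012 0.015]
top glue 0.65 [122, 187, 145, 205] [0.409 0.434 0.073]
top carton 0.75 [230, 184, 250, 211] [0.441 0.151 0.068]
top carton 0.6 [420, 196, 447, 228] [ 0.471 -0.377  0.029]
[[-0.899  0.438  0.   ]
 [ 0.438  0.899  0.   ]
 [ 0.     0.    -1.   ]] [0.27394151 0.56173803 0.29226216] 1.1
```

```bash
python3 - <<'E'
import cv2
a=cv2.imread('pics/top0.png');a=cv2.resize(a[140:280,100:480],None,fx=2.1,fy=2.1,interpolation=2)
b=cv2.imread('pics/scene0.png');b=cv2.resize(b[140:320,200:420],None,fx=1.6,fy=1.6)
import numpy as np
o=np.zeros((a.shape[0]+b.shape[0],a.shape[1],3),np.uint8);o[:a.shape[0]]=a;o[a.shape[0]:,:b.shape[1]]=b;print(o.shape)
cv2.imwrite('pics/c0.png',o)
E
```

```text
(582, 798, 3)
```

View pics/c0.png

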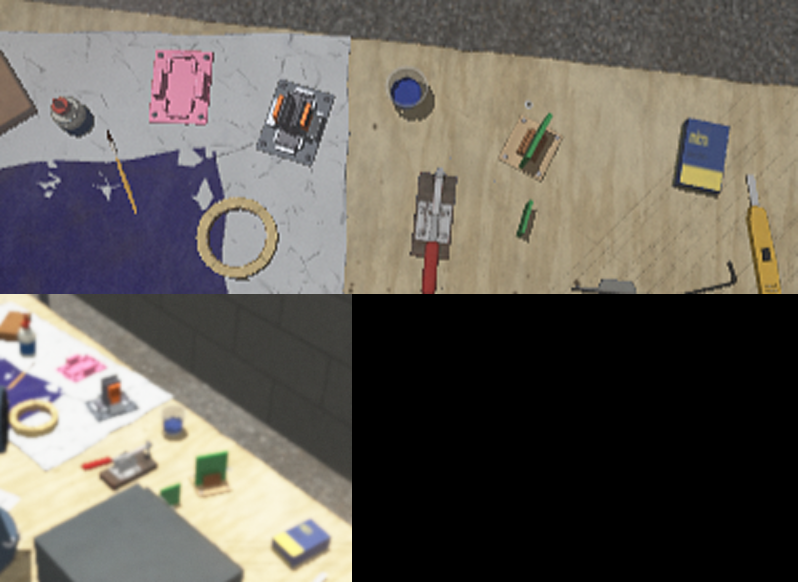

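The picture shows the large green plate in its stand at crop (537,138), a small green look-alike at (525,220), and the carrier with orange catches in the grey dock at (297,118). The pink dock, at (182,87), is the decoy.

```bash
python3 - <<'E'
from h import *
p=cv2.cvtColor(cv2.imread('pics/top0.png'),cv2.COLOR_BGR2RGB).astype(int);W=np.load('top.npy')
R,G,B=p[...,0],p[...,1],p[...,2]
v,u=np.mgrid[:420,:560]
def rep(n,m):
    P=W[m];print(n,m.sum(),P.mean(0).round(4),'z',P[:,2].min().round(3),P[:,2].max().round(3))
    r=cv2.minAreaRect(P[:,:2].astype(np.float32)*1000);print(r);
    x=P[:,:2]-P[:,:2].mean(0);w,V=np.linalg.eigh(x.T@x);print('dir deg',np.degrees(np.arctan2(V[1,1],V[0,1])))
g=(G>R+30)&(G>B+30)&(abs(u-354)<14)&(abs(v-208)<18)
rep('plate',g&(W[...,2]>.06))
o=(R>150)&(R>B+70)&(R>G+40)&(abs(u-240)<20)&(abs(v-198)<20)
rep('catch',o)
for s in(u<240,u>=240): rep('c',o&s)
E
```

```text
plate 54 [ 0.4519 -0.1567  0.098 ] z 0.067 1.28
((317.02252197265625, -82.03890991210938), (12.032791137695312, 387.97369384765625), 61.01150131225586)
dir deg 151.13531710504117
catch 39 [0.4383 0.1494 0.1314] z 0.064 1.28
((318.28326416015625, 82.62614440917969), (357.65338134765625, 46.062957763671875), 28.602783203125)
dir deg -153.9936630402978
c 19 [0.4418 0.1668 0.1328] z 0.064 1.28
((307.8668212890625, 102.52642059326172), (358.0210876464844, 16.876876831054688), 25.720657348632812)
dir deg -153.1369999132821
c 20 [0.435  0.1329 0.1302] z 0.067 1.28
((304.9248046875, 83.66246032714844), (336.31109619140625, 15.361024856567383), 20.626876831054688)
dir deg -158.20027909496275
```

```bash
R='[-0.79,-0.945,0,0,0,0,-1]'
python3 -m pendant '[[-0.79,-0.945,0,0,0,0,-1],[-0.79,-0.945,0,0,0,0,-1],[-0.79,-0.945,0,0,0,0,-1],[-0.79,-0.945,0,0,0,0,-1],[-0.79,-0.945,0,0,0,0,-1],[-0.79,-0.945,0,0,0,0,-1],[-0.79,-0.945,0,0,0,0,-1]]'
python3 -m pendant '[[-0.79,-0.945,0,0,0,0,-1],[-0.79,-0.945,0,0,0,0,-1],[-0.79,-0.945,0,0,0,0,-1],[-0.79,-0.945,0,0,0,0,-1],[-0.79,-0.945,0,0,0,0,-1],[-0.79,-0.945,0,0,0,0,-1],[-0.79,-0.945,0,0,0,0,-1]]'
python3 -m pendant '[[-0.79,-0.945,0.1,0,0,0.2583,-1],[-0.79,-0.945,0.1,0,0,0.2583,-1],[-0.79,-0.945,0.1,0,0,0.2583,-1],[-0.79,-0.945,0.1,0,0,0.2583,-1],[-0.79,-0.945,0.1,0,0,0.2583,-1],[-0.79,-0.945,0.1,0,0,0.2583,-1],[-0.79,-0.945,0.1,0,0,0.2583,-1]]'
python3 -m pendant '[[0,0,0.1,0,0,0.2583,-1],[0,0,0.1,0,0,0.2583,-1],[0,0,0.1,0,0,0.2583,-1],[0,0,0.1,0,0,0.2583,-1],[0,0,0.1,0,0,0.2583,-1],[0,0,0.1,0,0,0.2583,-1],[0,0,0.1,0,0,0.2583,-1]]'
cat >> h.py <<'E'
def wrist(n=None):
    s=readout.read_state();p,d=capture('wrist')
    if n: save(n,p)
    c=calibration('wrist');K=c['mtx'];v,u=np.mgrid[:420,:560]
    x=(u-K[0,2])/K[0,0];y=(v-K[1,2])/K[1,1];r=np.hypot(x,y)+1e-9
    k=np.tan(np.minimum(r,1.5))/r;P=np.stack([x*k*d,y*k*d,d],-1);P[(d<=0)|(r>1.3)]=np.nan
    M=np.array(c['mount']);Q=P@M[:3,:3].T+M[:3,3]
    return s,p,Q@np.array(s['tcp_rot']).T+np.array(s['position'])
E
python3 - <<'E'
from h import *
s,p,W=wrist('w1');np.save('w1.npy',W);print(s['position'],np.array(s['tcp_rot']).round(3),s['joint_positions'])
print(calibration('wrist'))
for t in('plate_centre','stand_slot'):print([(r['conf'],np.round(r['extent'])) for r in look_for(t,'wrist')])
E
```

```text
time_s: 1.8
position: [0.3337, 0.3221, 0.2927]
tcp_rot: [[-0.897, 0.441, 0.001], [0.441, 0.897, 0.001], [-0.0, 0.001, -1.0]]
force: [0.9, 1.2, 1.1]
opening: 1.0
grasp_force: 0.0
time_s: 2.5
position: [0.3932, 0.0836, 0.2924]
tcp_rot: [[-0.898, 0.44, 0.001], [0.44, 0.898, 0.001], [-0.0, 0.001, -1.0]]
force: [-0.8, 0.5, 0.6]
opening: 1.003
grasp_force: 0.0
time_s: 3.2
position: [0.4525, -0.1545, 0.2718]
tcp_rot: [[-0.303, 0.953, -0.001], [0.953, 0.303, 0.001], [0.001, -0.0, -1.0]]
force: [-0.1, 0.3, -0.5]
opening: 1.001
grasp_force: 0.0
time_s: 3.9
position: [0.4516, -0.1527, 0.2523]
tcp_rot: [[0.479, 0.878, -0.001], [0.878, -0.479, 0.001], [0.001, -0.001, -1.0]]
force: [-1.0, 0.1, 0.3]
opening: 0.997
grasp_force: 0.0
[ 0.45162228 -0.15271256  0.25228391] [[ 0.479  0.878 -0.001]
 [ 0.878 -0.479  0.001]
 [ 0.001 -0.001 -1.   ]] [-3.21593902e+01  2.23723043e+01  1.05347214e+02  3.25121875e-02
  5.23353549e+01 -3.52854242e+00]
{'mtx': array([[325.1922621,   0.       , 285.6163462],
       [  0.       , 325.1922621, 207.9077712],
       [  0.       ,   0.       ,   1.       ]]), 'mount': array([[ 2.86907268e-04, -9.63711408e-01, -2.66946136e-01,
         7.32825141e-02],
       [ 9.99999878e-01,  1.69009061e-04,  4.64630335e-04,
         8.38965767e-04],
       [-4.02653238e-04, -2.66946237e-01,  9.63711339e-01,
        -9.16830847e-02],
       [ 0.00000000e+00,  0.00000000e+00,  0.00000000e+00,
         1.00000000e+00]])}
[(0.88, array([195., 224., 234., 248.])), (0.62, array([258., 187., 335., 217.]))]
[(0.6, array([257., 159., 327., 226.]))]
```

View pics/w1.png

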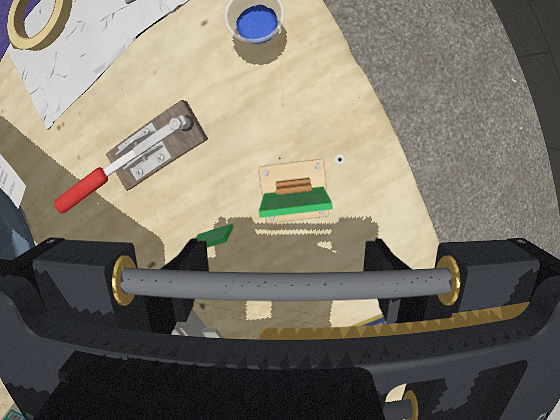

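The wrist view shows the large plate (258-335, 187-217) in its stand. The small look-alike is at (214,236).

```bash
cat >> h.py <<'E'
def line(P,n):
    P=P[np.isfinite(P).all(1)];c=np.median(P,0);x=P[:,:2]-c[:2];w,V=np.linalg.eigh(x.T@x);d=V[:,1]*np.sign(V[0,1])
    a=x@d;b=x@V[:,0]
    mid=c[:2]+d*(a.min()+a.max())/2
    print(n,len(P),'mid',mid.round(4),'len',np.ptp(a).round(4),'thick',np.ptp(b).round(4),'deg',np.degrees(np.arctan2(d[1],d[0])).round(2),'z',np.percentile(P[:,2],[1,50,99]).round(4))
    return mid,d
def green(p):
    p=p.astype(int);R,G,B=p[...,0],p[...,1],p[...,2];return (G>R+30)&(G>B+30)
E
python3 - <<'E'
from h import *
W=np.load('w1.npy');p=cv2.cvtColor(cv2.imread('pics/w1.png'),cv2.COLOR_BGR2RGB)
v,u=np.mgrid[:420,:560]
g=green(p)&(u>245)&(u<345)&(v>175)&(v<230)
zs=W[g][:,2];print(np.nanpercentile(zs,[0,10,50,90,100]))
line(W[g],'all');line(W[g&(W[...,2]>np.nanmax(zs)-.006)],'top')
line(W[g&(W[...,2]>.05)&(W[...,2]<.07)],'face')
T=np.load('top.npy');t=cv2.cvtColor(cv2.imread('pics/top0.png'),cv2.COLOR_BGR2RGB)
m=green(t)&(abs(u-354)<14)&(abs(v-208)<18)&(T[...,2]>.06)&(T[...,2]<.1);line(T[m],'topcam')
E
```

```text
[-0.00221497  0.02855553  0.06354814  0.07548795  0.07717981]
all 1474 mid [ 0.4575 -0.1569] len 0.0771 thick 0.0295 deg -21.53 z [0.0062 0.0635 0.0765]
top 585 mid [ 0.4587 -0.1587] len 0.0637 thick 0.0067 deg -21.69 z [0.0714 0.075  0.0767]
face 375 mid [ 0.4596 -0.1567] len 0.0625 thick 0.0009 deg -21.66 z [0.0505 0.0603 0.0696]
topcam 53 mid [ 0.4584 -0.1592] len 0.0659 thick 0.006 deg -21.68 z [0.0671 0.0766 0.0822]
```

```bash
cat >> h.py <<'E'
def go(pos,ydeg):
    "print row for TCP at pos, tool down, tool y along yaw ydeg (mod 180)"
    from scipy.spatial.transform import Rotation as Ro
    s=readout.read_state();R=np.array(s['tcp_rot']);a=np.radians(ydeg);y=np.array([np.cos(a),np.sin(a),0])
    if y@R[:,1]<0:y=-y
    z=np.array([0,0,-1.]);T=np.stack([np.cross(y,z),y,z],1)
    d=R.T@(np.array(pos)-s['position'])/.2;r=Ro.from_matrix(R.T@T).as_rotvec()/np.pi
    print('row',d.round(4),r.round(4),'t',s['time_s'],'pos',np.round(s['position'],4))
E
python3 -c "
from h import *
go([.4586,-.159,.2],-21.7)"
```

```text
row [-0.0049  0.0428  0.2614] [-0.0001 -0.0001 -0.0391] t 4.05 pos [ 0.4516 -0.154   0.2523]
```

```bash
python3 -m pendant '[[-0.005,0.043,0.26,0,0,-0.039,-1],[-0.005,0.043,0.26,0,0,-0.039,-1],[-0.005,0.043,0.26,0,0,-0.039,-1],[-0.005,0.043,0.26,0,0,-0.039,-1],[-0.005,0.043,0.26,0,0,-0.039,-1]]'
python3 - <<'E'
from h import *
s,p,W=wrist('w2');v,u=np.mgrid[:420,:560]
g=green(p)&(W[...,2]>.05)&(W[...,2]<.09)&(abs(W[...,0]-.4586)<.05)&(abs(W[...,1]+.159)<.04)
line(W[g&(W[...,2]>.072)],'top');line(W[g&(W[...,2]<.07)],'face');go([.4586,-.159,.111],-21.7)
E
```

```text
time_s: 4.55
position: [0.459, -0.161, 0.2023]
tcp_rot: [[0.375, 0.927, 0.003], [0.927, -0.375, -0.002], [-0.001, 0.004, -1.0]]
force: [0.4, -0.3, 0.1]
opening: 1.002
grasp_force: 0.0
top 857 mid [ 0.4585 -0.159 ] len 0.0631 thick 0.0072 deg -21.62 z [0.0721 0.0749 0.0765]
face 629 mid [ 0.4594 -0.1567] len 0.0631 thick 0.0012 deg -21.65 z [0.0502 0.0604 0.0699]
row [ 0.0089 -0.007   0.4561] [ 0.0012  0.0002 -0.0017] t 4.6 pos [ 0.459  -0.161   0.2022]
```

```bash
python3 -m pendant '[[0.009,-0.007,0.2,0,0,-0.002,-1],[0.009,-0.007,0.4,0,0,-0.002,-1],[0.009,-0.007,0.456,0,0,-0.002,-1],[0.009,-0.007,0.456,0,0,-0.002,-1],[0.009,-0.007,0.456,0,0,-0.002,-1],[0.009,-0.007,0.456,0,0,-0.002,-1]]'
python3 -c "
from h import *
go([.4586,-.159,.111],-21.7)"
```

```text
time_s: 5.2
position: [0.4588, -0.1591, 0.1107]
tcp_rot: [[0.368, 0.93, 0.003], [0.93, -0.368, -0.002], [-0.001, 0.004, -1.0]]
force: [-0.5, 0.2, 0.2]
opening: 1.0
grasp_force: 0.0
row [ 0.0001 -0.001  -0.0013] [0.0011 0.0002 0.0005] t 5.2 pos [ 0.4588 -0.1591  0.1107]
```

Aligned. I'll close the fingers, then lift.

```bash
python3 -m pendant '[[0,0,0,0,0,0,0],[0,0,0,0,0,0,0.2],[0,0,0,0,0,0,0.4],[0,0,0,0,0,0,0.6],[0,0,0,0,0,0,0.6],[0,0,0,0,0,0,0.6],[0,0,0,0,0,0,0.6],[0,0,0,0,0,0,0.6]]'
python3 -m pendant '[[0,0,-0.05,0,0,0,0.6],[0,0,-0.15,0,0,0,0.6],[0,0,-0.3,0,0,0,0.6],[0,0,-0.5,0,0,0,0.6],[0,0,-0.7,0,0,0,0.6],[0,0,-0.7,0,0,0,0.6],[0,0,-0.7,0,0,0,0.6],[0,0,-0.7,0,0,0,0.6]]'
python3 - <<'E'
from h import *
s,p,W=wrist('w3');Q=(W-s['position'])@np.array(s['tcp_rot'])
g=green(p)&(Q[...,2]>0)&(Q[...,2]<.13)&(abs(Q[...,1])<.04)&(abs(Q[...,0])<.04)
q=Q[g]
for lo in(.02,.04,.05,.06,.07,.08,.09): 
    a=q[(q[:,2]>=lo)&(q[:,2]<lo+.01)]
    if len(a)>10: print(lo,len(a),np.median(a,0).round(4),a[:,1].min().round(4),a[:,1].max().round(4))
print(q[:,2].min(),q[:,2].max())
go([.4384,.1494,.24],70)
E
```

```text
time_s: 6.0
position: [0.4579, -0.1586, 0.1093]
tcp_rot: [[0.368, 0.93, 0.0], [0.93, -0.368, -0.0], [-0.0, 0.0, -1.0]]
force: [-0.5, 0.5, 5.7]
opening: 0.73
grasp_force: 30.0
time_s: 6.8
position: [0.4569, -0.158, 0.2481]
tcp_rot: [[0.368, 0.93, -0.002], [0.93, -0.368, 0.001], [0.001, -0.003, -1.0]]
force: [0.8, -0.5, -1.0]
opening: 0.731
grasp_force: 30.0
0.04 72 [0.0023 0.0047 0.0496] -0.0307 0.032
0.05 1088 [0.0021 0.0006 0.0547] -0.0307 0.0326
0.06 929 [0.0021 0.0006 0.0648] -0.0308 0.0327
0.07 799 [0.0022 0.0012 0.0749] -0.0311 0.0326
0.08 698 [0.0023 0.     0.0848] -0.031 0.0328
0.09 590 [0.0023 0.0015 0.0949] -0.0309 0.0328
0.048099698879896687 0.10485687332141512
row [ 1.3947 -0.6516  0.0419] [-0.001   0.0007  0.491 ] t 6.85 pos [ 0.4568 -0.1579  0.2477]
```

View pics/w3.png

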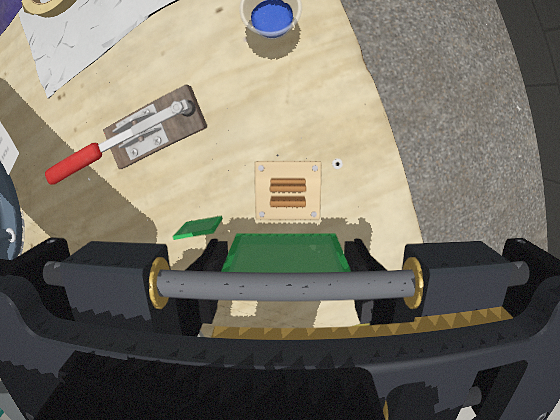

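The plate is held by its edges, upright and centred. The stand is empty at (287,195). Next I'll get the carrier's pose from the top picture.

```bash
cat >> h.py <<'E'
def orange(p):
    p=p.astype(int);R,G,B=p[...,0],p[...,1],p[...,2];return (R>130)&(R>B+60)&(R>G+35)
def carrier(p,W,zmin=.05,c0=(.44,.15),zmax=.085):
    m=orange(p)&(W[...,2]>zmin)&(W[...,2]<zmax)&(np.hypot(W[...,0]-c0[0],W[...,1]-c0[1])<.06)
    n,l,st,ce=cv2.connectedComponentsWithStats(m.astype(np.uint8),connectivity=8)
    for i in range(1,n):
        if st[i,4]>8: line(W[l==i],'pad'+str(st[i,:4]))
E
python3 - <<'E'
from h import *
carrier(cv2.cvtColor(cv2.imread('pics/top0.png'),cv2.COLOR_BGR2RGB),np.load('top.npy'))
for y in(70,-20,):go([.43,.06,.25],y)
E
```

```text
pad[230 185   5  11] 19 mid [0.4577 0.1752] len 0.0287 thick 0.0053 deg -8.58 z [0.064  0.0697 0.0732]
pad[243 189   5  11] 20 mid [0.4502 0.1393] len 0.0285 thick 0.0051 deg -9.7 z [0.0668 0.0698 0.0742]
row [ 0.9637 -0.5262 -0.0088] [-0.001   0.0007  0.491 ] t 6.85 pos [ 0.4568 -0.1579  0.2477]
row [ 0.9637 -0.5262 -0.0088] [-0.0011 -0.0002 -0.009 ] t 6.85 pos [ 0.4568 -0.1579  0.2477]
```

```bash
python3 -m pendant '[[1,-0.5,0,0,0,-0.064,0.6],[1,-0.5,0,0,0,-0.064,0.6],[1,-0.5,0,0,0,-0.064,0.6],[1,-0.5,0,0,0,-0.064,0.6],[1,-0.5,0,0,0,-0.064,0.6],[1,-0.5,0,0,0,-0.064,0.6],[1,-0.5,0,0,0,-0.064,0.6],[1,-0.5,0,0,0,-0.064,0.6]]'
python3 - <<'E'
from h import *
s,p,W=wrist('w4');np.save('w4.npy',W);carrier(p,W,.04,(.454,.157));print(s['position'])
Q=(W-s['position'])@np.array(s['tcp_rot'])
g=green(p)&(Q[...,2]>0.05)&(Q[...,2]<.1)&(abs(Q[...,1])<.04)&(abs(Q[...,0])<.04)
print(np.median(Q[g],0),Q[g][:,1].min(),Q[g][:,1].max())
E
```

```text
time_s: 7.65
position: [0.4387, 0.0634, 0.2484]
tcp_rot: [[0.176, 0.984, -0.001], [0.984, -0.176, -0.0], [-0.0, -0.001, -1.0]]
force: [-0.6, -0.5, 0.3]
opening: 0.729
grasp_force: 30.0
pad[268  68  36   8] 262 mid [0.4595 0.1748] len 0.029 thick 0.0064 deg -10.78 z [0.0641 0.069  0.071 ]
pad[268 112  36   8] 258 mid [0.4529 0.1391] len 0.0289 thick 0.0061 deg -11.09 z [0.0674 0.069  0.0707]
[0.4386701  0.06336431 0.24841822]
[0.00198665 0.00063096 0.07079379] -0.031032508911966617 0.032849458107011814
```

View pics/w4.png

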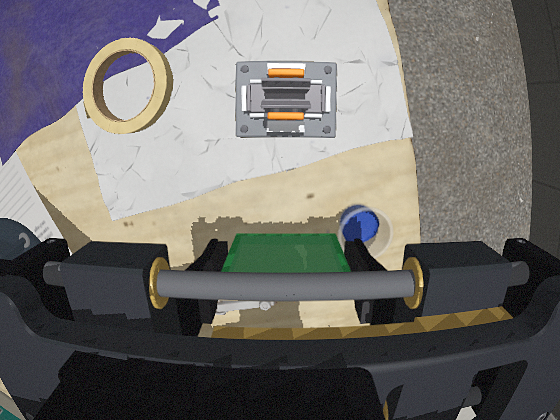

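The carrier is seen cleanly, with its orange pads at (286,72) and (286,116). I'll hover over the slot.

```bash
python3 -c "
from h import *
go([.4555,.1580,.205],-10.8)"
```

```text
row [ 0.4817 -0.0013  0.2177] [-0.0003  0.0001  0.0034] t 7.7 pos [0.4388 0.0631 0.2486]
```

```bash
python3 -m pendant '[[0.24,0,0.1,0,0,0.003,0.6],[0.482,-0.001,0.217,0,0,0.003,0.6],[0.482,-0.001,0.217,0,0,0.003,0.6],[0.482,-0.001,0.217,0,0,0.003,0.6],[0.482,-0.001,0.217,0,0,0.003,0.6],[0.482,-0.001,0.217,0,0,0.003,0.6],[0.482,-0.001,0.217,0,0,0.003,0.6]]'
python3 - <<'E'
from h import *
s,p,W=wrist('w5');np.save('w5.npy',W);carrier(p,W,.04,(.456,.157));print(s['position'])
Q=(W-s['position'])@np.array(s['tcp_rot']);carrier(p,np.dstack([Q[...,:2],.3-Q[...,2]]),.1,(0,0),.2)
g=green(p)&(Q[...,2]>0.05)&(Q[...,2]<.1)&(abs(Q[...,1])<.04)&(abs(Q[...,0])<.04)
print(np.median(Q[g],0),Q[g][:,1].min(),Q[g][:,1].max())
go([.4555,.1580,.205],-10.8)
E
```

```text
time_s: 8.4
position: [0.4555, 0.158, 0.2063]
tcp_rot: [[0.186, 0.982, 0.001], [0.982, -0.186, -0.0], [0.0, 0.001, -1.0]]
force: [0.5, -0.0, 0.6]
opening: 0.73
grasp_force: 30.0
pad[273 185  25   1] 25 mid [0.4601 0.1784] len 0.0193 thick 0.0007 deg -10.56 z [0.0403 0.0412 0.0433]
pad[265 186  41  16] 375 mid [0.4597 0.1759] len 0.0306 thick 0.0136 deg -11.64 z [0.0423 0.0688 0.0704]
[0.45550279 0.15802667 0.20627737]
pad[273 181  25   5] 119 mid [0.021  0.0006] len 0.0198 thick 0.0008 deg 89.92 z [0.1169 0.1269 0.1362]
pad[265 186  41  16] 375 mid [0.0185 0.0006] len 0.0306 thick 0.0136 deg -89.18 z [0.136  0.1625 0.1641]
[0.00199341 0.0011479  0.07072792] -0.03106502993693487 0.03289941345251584
row [-0.0009  0.0004  0.0062] [ 0.0003 -0.0001  0.0004] t 8.45 pos [0.4555 0.1582 0.2062]
```

View pics/w5.png

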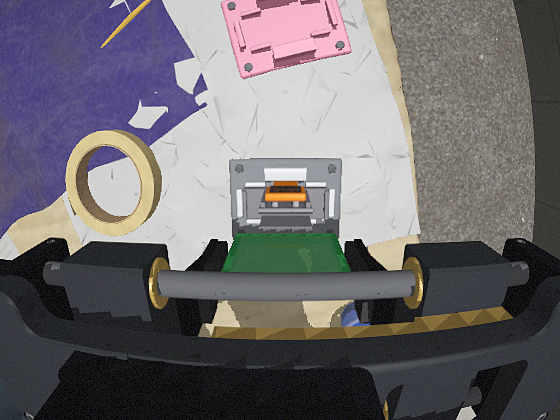

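Plate and slot agree within about 0.5 mm, so I'm lowering slowly.

```bash
python3 -m pendant '[[0,0,0.08,0,0,0,0.6],[0,0,0.14,0,0,0,0.6],[0,0,0.18,0,0,0,0.6],[0,0,0.22,0,0,0,0.6],[0,0,0.25,0,0,0,0.6],[0,0,0.28,0,0,0,0.6],[0,0,0.3,0,0,0,0.6],[0,0,0.3,0,0,0,0.6]]'
```

```text
time_s: 9.25
position: [0.455, 0.1592, 0.1452]
tcp_rot: [[0.184, 0.983, -0.001], [0.983, -0.184, -0.0], [-0.0, -0.001, -1.0]]
force: [-0.2, -0.0, 0.4]
opening: 0.728
grasp_force: 30.0
```

```bash
python3 -m pendant '[[0,0,0.03,0,0,0,0.6],[0,0,0.05,0,0,0,0.6],[0,0,0.07,0,0,0,0.6],[0,0,0.085,0,0,0,0.6],[0,0,0.095,0,0,0,0.6],[0,0,0.1,0,0,0,0.6],[0,0,0.1,0,0,0,0.6],[0,0,0.1,0,0,0,0.6]]'
```

```text
time_s: 10.05
position: [0.4553, 0.1592, 0.1257]
tcp_rot: [[0.184, 0.983, 0.0], [0.983, -0.184, 0.0], [0.0, 0.0, -1.0]]
force: [-0.9, 0.8, 0.5]
opening: 0.728
grasp_force: 30.0
```

```bash
python3 -m pendant '[[0,0,0.008,0,0,0,0.6],[0,0,0.015,0,0,0,0.6],[0,0,0.015,0,0,0,0.6],[0,0,0.015,0,0,0,0.6]]'
```

```text
time_s: 10.45
position: [0.4552, 0.1592, 0.1226]
tcp_rot: [[0.184, 0.983, -0.0], [0.983, -0.184, -0.0], [-0.0, -0.0, -1.0]]
force: [-0.2, -0.1, -0.7]
opening: 0.727
grasp_force: 30.0
```

```bash
python3 - <<'E'
from h import *
s,p,W=wrist('w6');print(s['position'],s['force'])
Q=(W-s['position'])@np.array(s['tcp_rot']);carrier(p,np.dstack([Q[...,:2],.3-Q[...,2]]),.1,(0,0),.28)
g=green(p)&(Q[...,2]>0.04)&(Q[...,2]<.1)&(abs(Q[...,1])<.04)&(abs(Q[...,0])<.04)
print(g.sum(),np.median(Q[g],0),Q[g].min(0),Q[g].max(0))
E
```

```text
[0.45515831 0.15918688 0.12260537] [-0.20796863 -0.07659041 -0.72680822]
pad[269 208  36  11] 334 mid [0.0198 0.0013] len 0.0199 thick 0.0017 deg -89.97 z [0.1997 0.2109 0.223 ]
pad[256 218  62  28] 983 mid [0.0182 0.0013] len 0.0295 thick 0.0072 deg 89.88 z [0.223  0.2461 0.2479]
pad[280 220  14   2] 27 mid [0.02   0.0014] len 0.007 thick 0.0012 deg -89.66 z [0.2235 0.2249 0.2288]
pad[265 223  15   2] 22 mid [ 0.0198 -0.0062] len 0.0074 thick 0.0014 deg 86.69 z [0.228  0.2293 0.2338]
pad[288 223  17   2] 27 mid [0.0197 0.0064] len 0.0085 thick 0.0013 deg -87.16 z [0.228  0.2292 0.2337]
pad[273 226  19   2] 31 mid [ 0.0198 -0.0009] len 0.0092 thick 0.0016 deg -87.63 z [0.233  0.2346 0.2388]
pad[282 229  14   2] 23 mid [0.0198 0.0024] len 0.0065 thick 0.0014 deg -87.26 z [0.2378 0.2392 0.2428]
pad[302 229   8   2] 15 mid [0.02   0.0108] len 0.0037 thick 0.0013 deg -88.38 z [0.238  0.2399 0.243 ]
pad[259 304  56   6] 316 mid [-0.0207  0.0014] len 0.0291 thick 0.0049 deg -90.0 z [0.2452 0.2465 0.2479]
1715 [ 0.00194282 -0.00084499  0.06132139] [ 0.00101814 -0.03120437  0.04822706] [0.01078054 0.03274911 0.09994342]
```

```bash
python3 -m pendant '[[0,0,0.005,0,0,0,0.6],[0,0,0.01,0,0,0,0.6],[0,0,0.01,0,0,0,0.6]]'; python3 -m pendant '[[0,0,0.005,0,0,0,0.6],[0,0,0.005,0,0,0,0.6],[0,0,0.005,0,0,0,0.6]]'
```

```text
time_s: 10.8
position: [0.4553, 0.1592, 0.1213]
tcp_rot: [[0.184, 0.983, 0.001], [0.983, -0.184, 0.0], [0.0, 0.001, -1.0]]
force: [-1.3, -0.2, 6.2]
opening: 0.725
grasp_force: 30.0
time_s: 11.1
position: [0.4552, 0.1593, 0.1212]
tcp_rot: [[0.184, 0.983, 0.001], [0.983, -0.184, 0.0], [0.0, 0.001, -1.0]]
force: [-1.9, -0.0, 14.5]
opening: 0.73
grasp_force: 30.0
```

Contact at 14 N on the slot floor, so the plate is seated. Release and rise.

```bash
python3 -m pendant '[[0,0,-0.005,0,0,0,0.2],[0,0,-0.005,0,0,0,-0.5],[0,0,-0.005,0,0,0,-1],[0,0,-0.005,0,0,0,-1],[0,0,-0.005,0,0,0,-1],[0,0,-0.005,0,0,0,-1]]'
python3 -m pendant '[[0,0,-0.1,0,0,0,-1],[0,0,-0.3,0,0,0,-1],[0,0,-0.5,0,0,0,-1],[0,0,-0.5,0,0,0,-1],[0,0,-0.5,0,0,0,-1]]'
python3 - <<'E'
from h import *
s,p,W=wrist('w7');carrier(p,W,.04,(.456,.157));g=green(p)&(W[...,2]>.03)&(np.hypot(W[...,0]-.456,W[...,1]-.157)<.05)
z=W[...,2];line(W[g],'plate');line(W[g&(z>.083)],'top');print(s['position'])
E
```

```text
time_s: 11.7
position: [0.4551, 0.1592, 0.1204]
tcp_rot: [[0.184, 0.983, -0.0], [0.983, -0.184, -0.0], [-0.0, -0.0, -1.0]]
force: [0.5, -0.0, -0.7]
opening: 0.974
grasp_force: 0.0
time_s: 12.2
position: [0.4554, 0.1592, 0.2213]
tcp_rot: [[0.184, 0.983, 0.002], [0.983, -0.184, 0.0], [0.001, 0.002, -1.0]]
force: [-0.3, 0.6, -0.7]
opening: 1.002
grasp_force: 0.0
pad[274 183  23   1] 23 mid [0.46   0.1791] len 0.0185 thick 0.0004 deg -10.47 z [0.0437 0.0447 0.0456]
pad[266 184  39  14] 338 mid [0.4592 0.176 ] len 0.0306 thick 0.0111 deg -10.4 z [0.0481 0.0687 0.0705]
pad[267 236  37   6] 218 mid [0.4525 0.1393] len 0.029 thick 0.0055 deg -10.52 z [0.0676 0.0689 0.0705]
plate 1506 mid [0.4563 0.1596] len 0.0634 thick 0.0208 deg -10.65 z [0.0318 0.085  0.0884]
top 815 mid [0.4561 0.1589] len 0.0634 thick 0.0066 deg -10.61 z [0.0833 0.0869 0.0885]
[0.45540155 0.15924196 0.22134514]
```

View pics/w7.png

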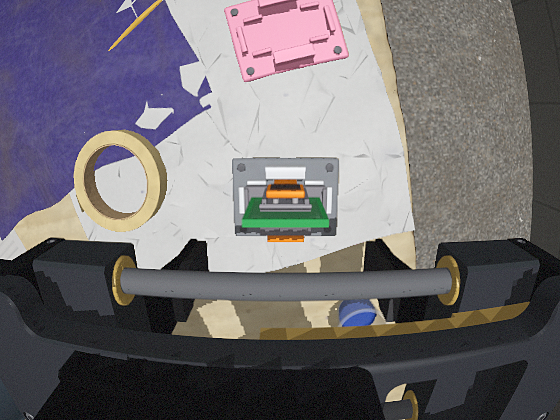

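The plate is down: its top edge is at 88 mm, as expected for a seated plate, and it sits centred in the slot at (286,212). Next I turn 90° for the pinch.

```bash
python3 -m pendant '[[0,0,0,0,0,-0.25,-1],[0,0,0,0,0,-0.25,-1],[0,0,0,0,0,-0.25,-1],[0,0,0,0,0,-0.25,-1],[0,0,0,0,0,-0.25,-1],[0,0,0,0,0,-0.25,-1]]'
python3 -m pendant '[[0,0,0,0,0,-0.25,-1],[0,0,0,0,0,-0.25,-1],[0,0,0,0,0,-0.25,-1],[0,0,0,0,0,-0.25,-1],[0,0,0,0,0,-0.25,-1],[0,0,0,0,0,-0.25,-1],[0,0,0,0,0,-0.25,-1]]'
python3 - <<'E'
from h import *
s,p,W=wrist('w8');carrier(p,W,.06,(.456,.157));g=green(p)&(W[...,2]>.083)&(np.hypot(W[...,0]-.456,W[...,1]-.157)<.05)
line(W[g],'plate')
go([.456,.1577,.107],79.4)
E
```

```text
time_s: 12.85
position: [0.454, 0.159, 0.2187]
tcp_rot: [[-0.567, 0.824, -0.005], [0.824, 0.567, -0.001], [0.002, -0.004, -1.0]]
force: [0.3, 0.5, -1.0]
opening: 1.0
grasp_force: 0.0
time_s: 13.55
position: [0.4542, 0.159, 0.2189]
tcp_rot: [[-0.983, 0.185, -0.004], [0.185, 0.983, -0.0], [0.004, -0.001, -1.0]]
force: [0.1, 0.0, -0.1]
opening: 1.001
grasp_force: 0.0
pad[256 196   9  40] 289 mid [0.4521 0.1392] len 0.0296 thick 0.0063 deg -11.76 z [0.0623 0.0691 0.0707]
pad[303 196   9  40] 290 mid [0.4588 0.1749] len 0.03 thick 0.0057 deg -10.66 z [0.0604 0.0689 0.0704]
plate 713 mid [0.4562 0.158 ] len 0.0649 thick 0.0059 deg -10.56 z [0.0858 0.0872 0.0885]
row [-0.0116 -0.0045  0.5605] [-0.0003 -0.0011 -0.0005] t 13.6 pos [0.4543 0.1591 0.2191]
```

```bash
python3 -m pendant '[[-0.011,-0.006,0.2,0,-0.001,0,-1],[-0.011,-0.006,0.35,0,-0.001,0,-1],[-0.011,-0.006,0.45,0,-0.001,0,-1],[-0.011,-0.006,0.52,0,-0.001,0,-1],[-0.011,-0.006,0.56,0,-0.001,0,-1],[-0.011,-0.006,0.56,0,-0.001,0,-1],[-0.011,-0.006,0.56,0,-0.001,0,-1]]'
python3 -c "
from h import *
s,p,W=wrist('w9')
go([.4558,.1573,.107],79.4)"
```

```text
time_s: 14.3
position: [0.4572, 0.1576, 0.1087]
tcp_rot: [[-0.983, 0.185, 0.003], [0.185, 0.983, -0.001], [-0.003, -0.0, -1.0]]
force: [0.4, 0.4, 1.2]
opening: 0.997
grasp_force: 0.0
row [ 0.0078 -0.0034  0.0102] [ 0.0001  0.0013 -0.0002] t 14.35 pos [0.4574 0.1577 0.1091]
```

View pics/w9.png

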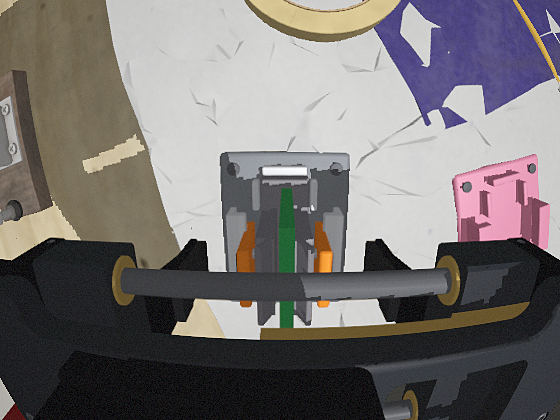

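The fingers straddle the two orange pads at (245,265) and (325,250), and the plate lies between them. I'll correct 2 mm and close.

```bash
python3 -m pendant '[[0.006,-0.003,0.01,0,0.001,0,-0.5],[0.006,-0.003,0.01,0,0.001,0,0],[0.006,-0.003,0.01,0,0.001,0,0.3],[0.006,-0.003,0.01,0,0.001,0,0.6],[0.006,-0.003,0.01,0,0.001,0,1],[0.006,-0.003,0.01,0,0.001,0,1],[0.006,-0.003,0.01,0,0.001,0,1],[0.006,-0.003,0.01,0,0.001,0,1]]'
python3 -m pendant '[[0,0,0,0,0,0,1],[0,0,0,0,0,0,1],[0,0,0,0,0,0,1]]'
```

```text
time_s: 15.15
position: [0.4559, 0.1573, 0.1067]
tcp_rot: [[-0.983, 0.184, 0.0], [0.184, 0.983, -0.0], [-0.0, 0.0, -1.0]]
force: [-0.5, 0.4, 1.5]
opening: 0.354
grasp_force: 5.0
time_s: 15.45
position: [0.4559, 0.1572, 0.107]
tcp_rot: [[-0.983, 0.184, 0.0], [0.184, 0.983, -0.0], [-0.0, -0.0, -1.0]]
force: [-1.0, -0.6, 5.3]
opening: 0.332
grasp_force: 30.0
```

```bash
python3 -m pendant '[[0,0,-0.03,0,0,0,1],[0,0,-0.07,0,0,0,1],[0,0,-0.13,0,0,0,1],[0,0,-0.2,0,0,0,1],[0,0,-0.27,0,0,0,1],[0,0,-0.34,0,0,0,1],[0,0,-0.4,0,0,0,1],[0,0,-0.4,0,0,0,1]]'
python3 -m pendant '[[0,0,-0.06,0,0,0,1],[0,0,-0.1,0,0,0,1],[0,0,-0.1,0,0,0,1],[0,0,-0.1,0,0,0,1],[0,0,-0.1,0,0,0,1],[0,0,-0.1,0,0,0,1],[0,0,-0.1,0,0,0,1],[0,0,-0.1,0,0,0,1]]'
python3 - <<'E'
from h import *
s,p,W=wrist('w10');print(s['position'],s['force'],s['opening'])
Q=(W-s['position'])@np.array(s['tcp_rot']);
g=green(p)&(Q[...,2]>0)&(Q[...,2]<.1)&(abs(Q[...,1])<.02)&(abs(Q[...,0])<.05)
q=Q[g];print(len(q),np.percentile(q,[2,50,98],0).round(4))
E
```

```text
time_s: 16.25
position: [0.4567, 0.1574, 0.1886]
tcp_rot: [[-0.983, 0.184, 0.004], [0.184, 0.983, 0.0], [-0.004, 0.001, -1.0]]
force: [0.3, -0.1, -2.3]
opening: 0.332
grasp_force: 30.0
time_s: 17.05
position: [0.4558, 0.1572, 0.2064]
tcp_rot: [[-0.983, 0.184, -0.001], [0.184, 0.983, -0.0], [0.001, -0.0, -1.0]]
force: [0.2, 0.2, -2.5]
opening: 0.33
grasp_force: 30.0
[0.45577451 0.15721442 0.20638084] [ 0.20264115  0.18493669 -2.53433751] 0.32993872853289363
1524 [[-0.0093 -0.0022  0.0188]
 [ 0.0262  0.0006  0.0203]
 [ 0.0325  0.0034  0.0792]]
```

View pics/w10.png

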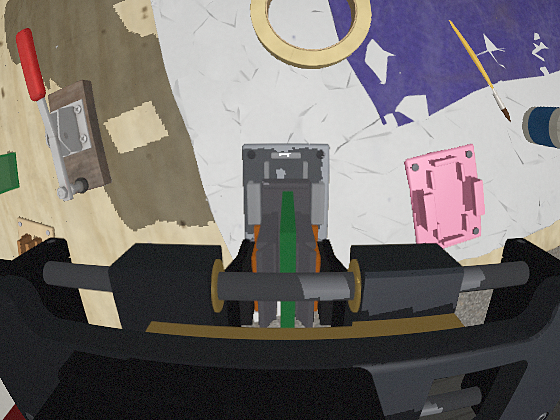

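The carrier is lifted level by 99 mm. The wrist carries 2.5 N, which matches carrier plus plate, and the plate is still at seated height.

```bash
python3 -c "
from rig import bot
print(bot.hand_in())"
```

```text
the job is handed in; nothing more can be done
None
```

The job is handed in: the green glass plate is seated in the carrier, which is held level by its pinched catches about 99 mm above the dock floor; no verdict was returned.

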